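# Seat the battery cover of a bench instrument with the press tool

## Task

The square battery cover of the black instrument is only resting in place, and the heavy-footed press tool lies on its side. Stand the press tool up on its square foot and let go of it, take it again by its handle from above, and keeping hold of it press its foot squarely on the middle of the cover until both ends click home together (use only the tool, not the fingers, on the cover). Then stand the tool upright in the middle of the cork pad and let go, leaving the other things on the desk alone.

Things in the scene. Friction and masses are not known exactly. Their poses are not given: they have to be found in the camera images.
- press: press tool, 0.27-0.5 kg: steel foot 60 x 60 x 24 mm, on its middle a wooden handle 26 x 26 x 86 mm. Origin: centre of the foot's pressing face; z along the handle away from the foot, x and y square to the sides. Lies on the foot's -x side, axis level 30 mm up, handle to the right (-y). Foot-heavy (mass centre at z 19 mm): leaning up to 40 degrees on a foot edge, it falls upright.
- instrument: black handheld instrument lying on its face, fixed to the desk: plain block 140 (x) x 100 (y) x 40 mm high, with three sockets on the short -x side. Origin: centre of its underside; z up.
- cover: grey square cover on the middle of the instrument's upper face, 64 x 64 x 4 mm, edges along the instrument's x and y. Origin: centre of its upper face, 50 mm above the desk at the start (6 mm gap under it), 44 mm when home. A stiff snap clip at each end (+x, -x): pressed in the middle it yields at 13 N, stops hard when home, and stays where left. Off the middle, one end goes in alone.
- clip_a (a joint): how far the cover's +x end is pressed in: 0 = up, 0.107 rad = home (6 mm, hard stop)
- clip_b (a joint): the same for the cover's -x end
- pad: square cork pad 110 x 110 x 4 mm, fixed to the desk. Origin: centre of its underside; z up.
- battery: bystander: small block battery, 46 x 26 x 17 mm, loose. Origin: centre of the underside.
- tin: bystander: round tin, diameter 64, height 21 mm, loose. Origin: centre of the underside.
- breadboard: bystander: white breadboard, 55 x 165 x 9 mm with chips to 14 mm, loose. Origin: centre of the underside.
- screwdriver: bystander: screwdriver, 170 mm long, lying, loose.
- spool: bystander: aluminium spool, diameter 60, height 40 mm, standing, loose. Origin: centre of the underside.
Mind the look-alikes: they are no part of the job. Of the things like the press, leave any that is orange or pink; of the rest the smaller one is meant.

How it is judged:
By the outcome, as a careful person would: the job done as asked, in the order asked, and still so for the second after the job is handed in, with the robot touching nothing.
It also fails if it takes over 64 s, if anything falls off the work surface, if the arm or the gripper's body presses on something with over 40 N, if the wrist force passes 120 N, or if a joint passes its speed limit or range.

## Robot

A 7-joint arm with a two-finger parallel gripper is mounted at the origin on the work surface. World frame = base frame: x ahead of the robot, y to its left, z up, the work surface at z = 0. Lengths are in m, angles in rad, forces in N, time in s.
With the tool pointing down it reaches from about 0.4 to 0.85 m from the base axis. Payload 4.5 kg.
Tool frame: the origin (TCP) lies midway between the tips of the shut fingers; the grasp point (between the pads) lies 19 mm behind it (env.tcp_to_grasp is the z of the grasp point in the tool frame, in m); z points along the fingers, y is the line along which they close (so a half turn about z gives the same grasp; the last joint's range is limited). The gripper opens to 88 mm and grips with 3 to 60 N. Pads are 18 mm wide; open, the fingers measure 123 mm over their backs; the gripper's body (75 mm by 187 mm) begins 45 mm behind the grasp point.
Start: joints at [-1.249, 0.689, -0.195, 1.565, 0.157, 0.902, -0.215], TCP at [0.177, 0.599, 0.239] pointing down, gripper open.
Joint ranges: [-3.01, 3.01], [-0.46, 2.08], [-1.47, 1.51], [0.13, 2.56], [-1, 4.14], [0.04, 2.09], [-2.66, 2.66]. Speed limits (rad/s): [2.57, 2.57, 3.14, 3.14, 3.14, 3.14, 3.14].

## Interface

Orientations are given as a rotation vector (axis times angle).
In Python, from rig import env gives the robot as it stands. The module is installed in compiled form; this text tells all that it offers.
- The arm moves only by the tool arm_command, never from a script. Its argument "rows" is a list of rows, each a list of 3 entries, a list of its own where there are three numbers: the turn, a rotation vector about the tool's x, y, z in rad, then the shift along the tool's x, y, z in cm, then the opening, from 0 (shut) to 1 (fully open). A call has 1 to 8 rows; each row shifts and turns the commanded pose from where the row before left it, along the tool's axes as they then stand; what a row does not reach is not made up. A row lasts 1/12 s, in which the tool goes at most 41.7 mm and 7.16 degrees, less where a joint would pass 70% of its speed; a pose out of reach is approached as far as the arm can. A call is refused whole if a number of a shift passes 4.17 or a number of a turn 0.125, either way. A call with a gripper value outside its range is refused whole. The fingers move at their own pace and stop on an object; "squeeze" is the grip in N (left out, the last holds). Time passes only in rows, so rows that do not move let the fingers close. It gives the time, the measured TCP pose, the force, the opening and the grip force at its end, in the units of the state.
- env.get_obs(): the state, without advancing time (a new reading comes with each control period).
- env.read_camera(name): name is "scene" or "top" or "wrist"; returns (picture, depth): 400x640x3 uint8, red, green, blue; 400x640 float32, m along the optical axis (not along the pixel's ray), 0 where there is no reading.
- env.camera_info(name): a dict with "mtx" (3x3 intrinsics, pixels), "T" (4x4, takes a point from camera to world coordinates); the wrist camera has in their place "T_tool_cam" (4x4, takes a point from camera to tool coordinates, whose origin is the TCP and whose axes are the flange's). Camera axes: x right, y down, z forward; pixel columns grow to the right and rows downward; lengths in m; the calibration is good to about 2 mm. The wrist camera is an equidistant fisheye: a pixel r from the principal point sees the ray r / f radians off the axis. A picture is of the moment at which its call begins: read the wrist's pose just before it. camera_info takes no time and is no camera call.
- env.job_done(): hands the job in; it is judged then, once.
The state is a dict: "t": time; "joint_pos": joint angles; "qd": joint speeds; "joint_torque": joint torques, N m; "position": TCP position; "eef_rot": TCP orientation; "contact_force": force on the tool from outside, world axes, zero at the start; "torque": the same for the moment, N m; "grip_width": finger opening in m; "grasp_force": force on a finger pad.
Only numpy, scipy, OpenCV 4.12 (cv2) and the standard library are available. Lean on these libraries where they do the work, as an engineer would, in place of code of your own. Each camera call takes 0.05 s, during which the arm holds its last target. There are 200 camera calls.

## Working session

There is one attempt and no reset: what is moved stays moved. The work goes in short steps, Python scripts to look and compute and a tool call to move; the robot and the scene stay as the last step left them, time stands still between calls to the robot, and variables do not carry over. Pictures are saved under pics/ and viewed, at most 11 in all, crops included, and the job is handed in when it is done.

Besides the shell and the picture viewer there is one more tool, called as name(argument=value, ...) on one line, values as JSON. arm_command: Moves the arm, as the interface text tells. Its arguments: {"type":"object","properties":{"rows":{"type":"array","items":{"type":"array"}},"squeeze":{"type":"number"}},"required":["rows"]}

```bash
mkdir -p pics; ls; python3 - <<'E'
from rig import env
import cv2, numpy as np
np.set_printoptions(precision=4,suppress=True)
o=env.get_obs(); print(o, env.tcp_to_grasp)
for n in ["scene","top"]:
    p,d=env.read_camera(n); np.savez(f"{n}0.npz",p=p,d=d); cv2.imwrite(f"pics/{n}0.png",p[:,:,::-1])
    print(n,env.camera_info(n))
print(env.camera_info("wrist"))
E
```

```text
pics
{'t': 0.0, 'joint_pos': array([-1.2492,  0.69  , -0.1945,  1.5663,  0.1573,  0.9025, -0.2151]), 'qd': array([ 0.0009, -0.0011,  0.0003, -0.0005,  0.0005,  0.0002,  0.0016]), 'joint_torque': array([  0.0003, -52.7547,  -1.2671, -15.343 ,  -0.0527,   0.0064,
         0.0002]), 'position': array([0.1773, 0.5987, 0.2379]), 'eef_rot': array([-0.4503, -3.109 ,  0.0028]), 'contact_force': array([-0.6312, -0.0107,  0.3343]), 'torque': array([ 0.0164,  0.0299, -0.0011]), 'grasp_force': 0.0, 'grip_width': 0.08800297085617233} -0.0187
scene {'mtx': array([[446.7896,   0.    , 322.8398],
       [  0.    , 446.7896, 199.8211],
       [  0.    ,   0.    ,   1.    ]]), 'T': array([[-0.0354,  0.8648, -0.5009,  1.0998],
       [ 0.9993,  0.0239, -0.0293,  0.0712],
       [-0.0134, -0.5015, -0.865 ,  1.0364],
       [ 0.    ,  0.    ,  0.    ,  1.    ]])}
top {'mtx': array([[485.8995,   0.    , 322.8988],
       [  0.    , 485.8995, 195.5026],
       [  0.    ,   0.    ,   1.    ]]), 'T': array([[ 0.0161, -0.9819,  0.1887,  0.2864],
       [-0.9997, -0.012 ,  0.0229,  0.0117],
       [-0.0202, -0.189 , -0.9818,  1.427 ],
       [ 0.    ,  0.    ,  0.    ,  1.    ]])}
{'mtx': array([[309.7069,   0.    , 319.6836],
       [  0.    , 309.7069, 198.4677],
       [  0.    ,   0.    ,   1.    ]]), 'T_tool_cam': array([[-0.0003, -0.9488, -0.3158,  0.0834],
       [ 1.    , -0.0003, -0.0001,  0.0001],
       [-0.    , -0.3158,  0.9488, -0.1469],
       [ 0.    ,  0.    ,  0.    ,  1.    ]])}
```

View pics/scene0.png

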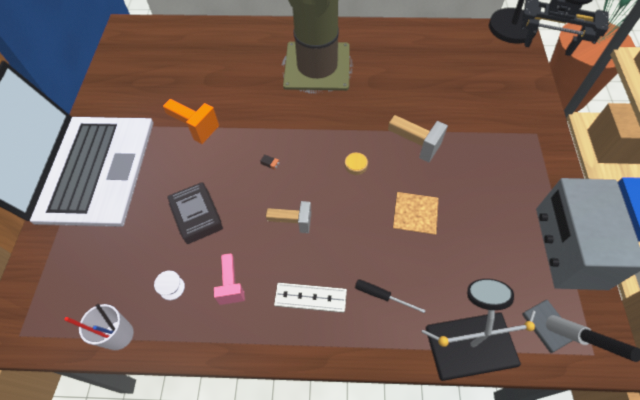

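View pics/top0.png

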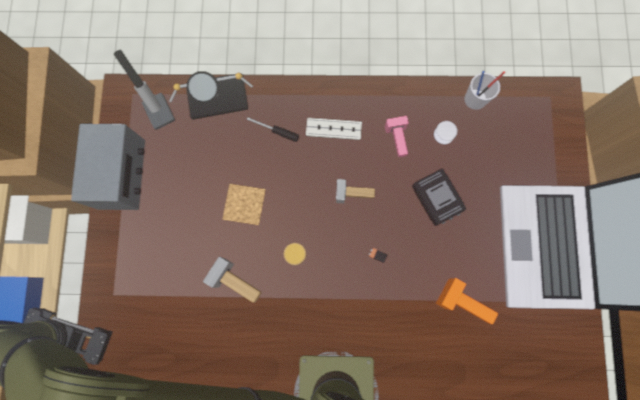

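In the scene view the press-like things are orange (197,118), pink (229,278), a large grey/wood one (425,135) and a small grey/wood one (295,215). In the top view the small one is at (350,190) and the large one at (232,280). The small grey one fits, since orange and pink are excluded and it is the smaller of the rest. I'll confirm it in an enlarged crop.

```bash
python3 - <<'E'
import cv2, numpy as np
t=np.load("top0.npz")["p"][:,:,::-1]; s=np.load("scene0.npz")["p"][:,:,::-1]
def c(im,x,y,w=66,h=50): return cv2.resize(im[y:y+h,x:x+w],None,fx=6,fy=6,interpolation=cv2.INTER_CUBIC)
# row1: top press, top instrument ; row2: scene press, scene instrument
a=np.hstack([c(t,320,165),c(t,405,165,66,60)[:300] if 0 else c(t,405,171,66,50)])
b=np.hstack([c(s,258,191),c(s,160,178,66,50)])
cv2.imwrite("pics/crop1.png",np.vstack([a,b]))
a=np.hstack([c(t,212,180),c(t,320,165)]);b=np.hstack([c(s,384,187),c(s,160,200)])
cv2.imwrite("pics/crop2.png",np.vstack([a,b]))
E
```

```text
(no output)
```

View pics/crop1.png

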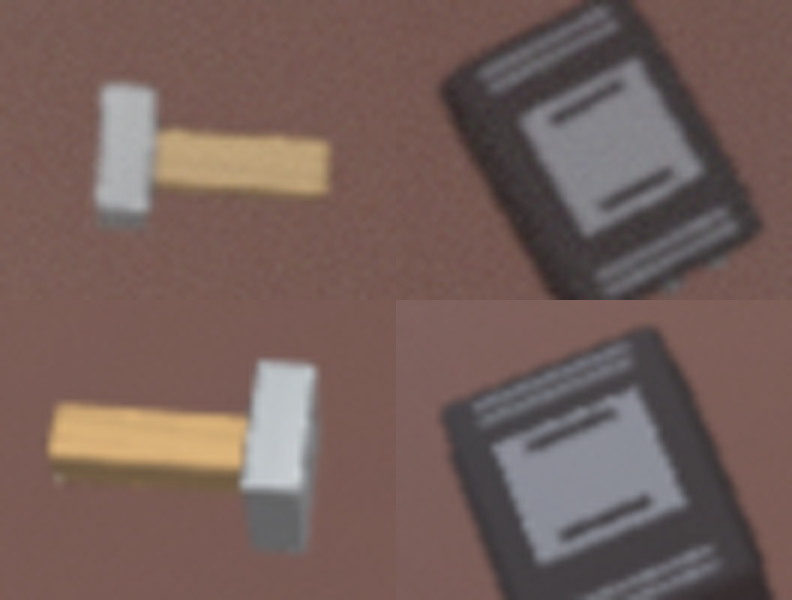

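View pics/crop2.png

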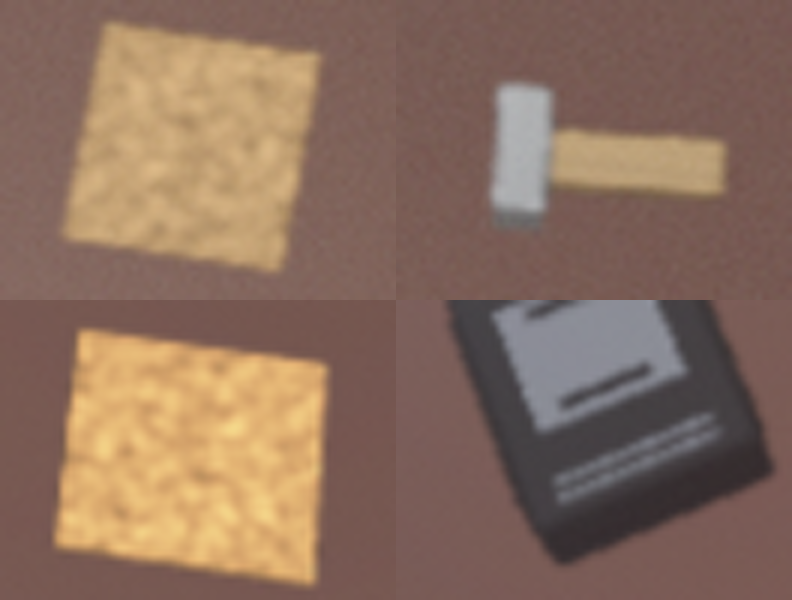

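The crops show a steel foot on a wooden handle, which is the small press. Next I triangulate the corners.

```bash
cat > h.py <<'E'
from rig import env
import numpy as np, cv2
from scipy.spatial.transform import Rotation as R
np.set_printoptions(precision=4,suppress=True)
def P(n):
    c=env.camera_info(n); T=np.linalg.inv(c["T"]); return c["mtx"]@T[:3]
def tri(a,b):
    a=np.array(a,float).T;b=np.array(b,float).T
    X=cv2.triangulatePoints(P("top"),P("scene"),a,b); return (X[:3]/X[3]).T
def src(pts,off): return (np.array(pts)+.5)/6-.5+np.array(off)
E
python3 - <<'E'
from h import *
def show(n,a,ao,b,bo):
    X=tri(src(a,ao),src(b,bo)); print(n); print(X); print("mean",X[:4].mean(0)); return X
f=show("foot top",[(101,84),(157,88),(150,212),(96,206),(329,140),(327,193)],(320,165),[(304,187),(243,180),(259,60),(316,66),(48,158),(58,104)],(258,191))
for n,a,ao,b,bo in [("cover",[(123,124),(245,59),(307,165),(190,238)],(405,171),[(290,205),(144,264),(95,141),(244,89)],(160,178)),
 ("pad",[(104,22),(321,52),(283,272),(64,240)],(212,180),[(316,284),(55,247),(79,30),(328,64)],(384,187))]:
    X=show(n,a,ao,b,bo)
    for i in range(4):
        v=(X[(i+1)%4]-X[i])[:2]; print(np.linalg.norm(v),np.degrees(np.arctan2(v[1],v[0]))%90)
for v in [f[0]-f[3],f[1]-f[2],f[0]-f[1],f[3]-f[2]]: print(np.linalg.norm(v),np.degrees(np.arctan2(v[1],v[0])))
h=(f[4]+f[5])/2-f[:4].mean(0);print("axis",h,np.degrees(np.arctan2(h[1],h[0])))
d=np.load("top0.npz")["d"];T=env.camera_info("top")["T"];K=env.camera_info("top")["mtx"]
for u,v in [(341,189),(360,191),(439,197),(244,205),(400,150)]:
    z=d[v,u]; print(u,v,(T@np.r_[z*np.linalg.inv(K)@[u,v,1],1])[:3])
E
```

```text
foot top
[[ 0.5989  0.0051  0.0623]
 [ 0.5969 -0.021   0.0632]
 [ 0.5374 -0.0182  0.0584]
 [ 0.5399  0.0069  0.059 ]
 [ 0.5772 -0.1054  0.0407]
 [ 0.551  -0.1041  0.0405]]
mean [ 0.5683 -0.0068  0.0607]
cover
[[ 0.5685 -0.2519  0.0444]
 [ 0.6    -0.309   0.048 ]
 [ 0.547  -0.3359  0.0573]
 [ 0.5129 -0.2816  0.0459]]
mean [ 0.5571 -0.2946  0.0489]
0.06524772945157366 28.94064275106374
0.0594953064929847 26.894270202890993
0.06414736213011017 32.113302052511585
0.06301440414726754 28.098836894080762
pad
[[0.5942 0.3287 0.0035]
 [0.58   0.2188 0.0039]
 [0.4694 0.2341 0.0015]
 [0.484  0.3438 0.0012]]
mean [0.5319 0.2814 0.0025]
0.11079138629234914 82.65055208001456
0.11163193617904141 82.12614943368428
0.11070280790349905 82.43445424857472
0.11121364086380695 82.17021882734531
0.0590727404124426 -1.7368769740587338
0.05980455530663284 -2.6379850592401994
0.026111716821988425 85.71045529507285
0.02520211474287005 84.2056870877959
axis [-0.0041 -0.0979 -0.0201] -92.42670888047596
341 189 [ 0.5693 -0.0081  0.0576]
360 191 [ 0.5678 -0.0636  0.0395]
439 197 [ 0.5508 -0.2895  0.0502]
244 205 [0.5286 0.2801 0.002 ]
400 150 [ 0.6905 -0.1803  0.0471]
```

```bash
cat >> h.py <<'E'
def down(yaw,tilt=0,tiltyaw=None):
    """tool z down, tool y along yaw (deg, picks half turn nearest now); then tilt (deg) about horizontal axis at tiltyaw"""
    cur=R.from_rotvec(env.get_obs()["eef_rot"])
    best=None
    for k in (0,180):
        a=np.radians(yaw+k); y=np.array([np.cos(a),np.sin(a),0]); z=np.array([0,0,-1.])
        r=R.from_matrix(np.c_[np.cross(y,z),y,z])
        if best is None or (cur.inv()*r).magnitude()<(cur.inv()*best).magnitude(): best=r
    if tilt:
        a=np.radians(tiltyaw); best=R.from_rotvec(np.radians(tilt)*np.array([np.cos(a),np.sin(a),0]))*best
    return best
def plan(grasp,Rt,step=.033,turn=.11,n=None):
    o=env.get_obs(); R0=R.from_rotvec(o["eef_rot"]); p0=o["position"]; p1=np.array(grasp)-env.tcp_to_grasp*Rt.apply([0,0,1])
    rv=(R0.inv()*Rt).as_rotvec()
    if n is None: n=int(np.ceil(max(np.linalg.norm(p1-p0)/step,np.linalg.norm(rv)/turn,1)))
    print("n",n,"turn/row",np.round(rv/n,3),"dist",np.round(p1-p0,4))
    for i in range(n):
        Ri=R0*R.from_rotvec(rv*i/n); print(np.round(Ri.inv().apply((p1-p0)/n)*100,2).tolist(),end=" ")
    print()
def st():
    o=env.get_obs(); r=R.from_rotvec(o["eef_rot"]); print("t",round(o["t"],2),"tcp",o["position"],"grasp",o["position"]+env.tcp_to_grasp*r.apply([0,0,1]),"tool z",r.as_matrix()[:,2],"tool y",r.as_matrix()[:,1],"q",o["joint_pos"],"F",o["contact_force"],"w",o["grip_width"],"g",o["grasp_force"])
E
python3 - <<'E'
from h import *
st(); plan([.565,-.08,.12],down(-2.4,35,-2.4))
E
```

```text
t 0.1 tcp [0.1773 0.5988 0.238 ] grasp [0.1773 0.5988 0.2567] tool z [-0.0004 -0.0016 -1.    ] tool y [ 0.2838  0.9589 -0.0016] q [-1.2492  0.6899 -0.1945  1.5662  0.1573  0.9025 -0.2151] F [ 0.1573 -0.4327 -0.0236] w 0.088100505489095 g 0.0
n 24 turn/row [-0.017  0.022  0.053] dist [ 0.3882 -0.668  -0.1333]
[-2.34, -2.21, 0.56] [-2.47, -2.09, 0.47] [-2.58, -1.96, 0.38] [-2.69, -1.83, 0.29] [-2.79, -1.68, 0.2] [-2.88, -1.54, 0.12] [-2.96, -1.38, 0.03] [-3.03, -1.22, -0.06] [-3.09, -1.06, -0.14] [-3.14, -0.89, -0.23] [-3.17, -0.71, -0.31] [-3.2, -0.54, -0.39] [-3.21, -0.36, -0.47] [-3.22, -0.18, -0.54] [-3.21, 0.0, -0.61] [-3.19, 0.18, -0.68] [-3.16, 0.36, -0.74] [-3.12, 0.55, -0.8] [-3.07, 0.72, -0.86] [-3.0, 0.9, -0.91] [-2.93, 1.08, -0.96] [-2.85, 1.25, -1.0] [-2.76, 1.41, -1.04] [-2.65, 1.58, -1.07]
```

arm_command(rows=[[[-0.017,0.022,0.053],[-2.34,-2.21,0.56],1],[[-0.017,0.022,0.053],[-2.47,-2.09,0.47],1],[[-0.017,0.022,0.053],[-2.58,-1.96,0.38],1],[[-0.017,0.022,0.053],[-2.69,-1.83,0.29],1],[[-0.017,0.022,0.053],[-2.79,-1.68,0.2],1],[[-0.017,0.022,0.053],[-2.88,-1.54,0.12],1],[[-0.017,0.022,0.053],[-2.96,-1.38,0.03],1],[[-0.017,0.022,0.053],[-3.03,-1.22,-0.06],1]])

```text
t: 0.77
position: [0.3075, 0.3755, 0.1934]
eef_rot: [-1.043, -2.79, -0.239]
contact_force: [0.9, 0.9, -0.0]
grip_width: 0.0883
grasp_force: 0.0
```

arm_command(rows=[[[-0.017,0.022,0.053],[-3.09,-1.06,-0.14],1],[[-0.017,0.022,0.053],[-3.14,-0.89,-0.23],1],[[-0.017,0.022,0.053],[-3.17,-0.71,-0.31],1],[[-0.017,0.022,0.053],[-3.2,-0.54,-0.39],1],[[-0.017,0.022,0.053],[-3.21,-0.36,-0.47],1],[[-0.017,0.022,0.053],[-3.22,-0.18,-0.54],1],[[-0.017,0.022,0.053],[-3.21,0,-0.61],1],[[-0.017,0.022,0.053],[-3.19,0.18,-0.68],1]])

```text
t: 1.43
position: [0.4379, 0.1533, 0.1474]
eef_rot: [-1.53, -2.353, -0.444]
contact_force: [0.3, 0.4, -0.4]
grip_width: 0.0881
grasp_force: 0.0
```

```bash
python3 - <<'E'
from h import *
st(); plan([.565,-.08,.12],down(-2.4,35,-2.4))
E
```

```text
t 1.43 tcp [0.4379 0.1533 0.1474] grasp [0.4394 0.1455 0.1643] tool z [-0.0802  0.4118 -0.9077] tool y [0.9179 0.3856 0.0938] q [ 0.2236  0.7632 -0.5921  2.1331 -0.1152  0.3243  0.3012] F [ 0.3035  0.412  -0.4163] w 0.08809592278431139 g 0.0
n 8 turn/row [-0.017  0.02   0.053] dist [ 0.1276 -0.2225 -0.0427]
[-3.13, 0.34, -0.79] [-3.09, 0.52, -0.85] [-3.04, 0.7, -0.9] [-2.98, 0.88, -0.95] [-2.91, 1.05, -0.99] [-2.83, 1.22, -1.03] [-2.74, 1.39, -1.06] [-2.64, 1.55, -1.09]
```

arm_command(rows=[[[-0.017,0.02,0.053],[-3.13,0.34,-0.79],1],[[-0.017,0.02,0.053],[-3.09,0.52,-0.85],1],[[-0.017,0.02,0.053],[-3.04,0.7,-0.9],1],[[-0.017,0.02,0.053],[-2.98,0.88,-0.95],1],[[-0.017,0.02,0.053],[-2.91,1.05,-0.99],1],[[-0.017,0.02,0.053],[-2.83,1.22,-1.03],1],[[-0.017,0.02,0.053],[-2.74,1.39,-1.06],1],[[-0.017,0.02,0.053],[-2.64,1.55,-1.09],1]])

```text
t: 2.1
position: [0.5661, -0.069, 0.1054]
eef_rot: [-1.915, -1.844, -0.601]
contact_force: [1.1, -0.1, -0.2]
grip_width: 0.088
grasp_force: 0.0
```

```bash
python3 - <<'E'
from h import *
st(); plan([.565,-.08,.034],down(-2.4,35,-2.4),step=.02)
p,d=env.read_camera("wrist"); cv2.imwrite("pics/w1.png",p[:,:,::-1])
E
```

```text
t 2.1 tcp [ 0.5661 -0.069   0.1054] grasp [ 0.5657 -0.0797  0.1208] tool z [ 0.0232  0.5699 -0.8214] tool y [ 0.9993 -0.0384  0.0016] q [ 0.6662  0.9984 -0.5776  1.7092 -0.1728  0.6872  0.392 ] F [ 1.117  -0.1162 -0.1777] w 0.08801352774007849 g 0.0
n 5 turn/row [-0.     0.001  0.001] dist [-0.0006 -0.0003 -0.0867]
[-0.99, -0.02, 1.42] [-1.0, -0.01, 1.42] [-1.0, -0.01, 1.42] [-1.0, -0.01, 1.42] [-1.0, -0.01, 1.42]
```

View pics/w1.png

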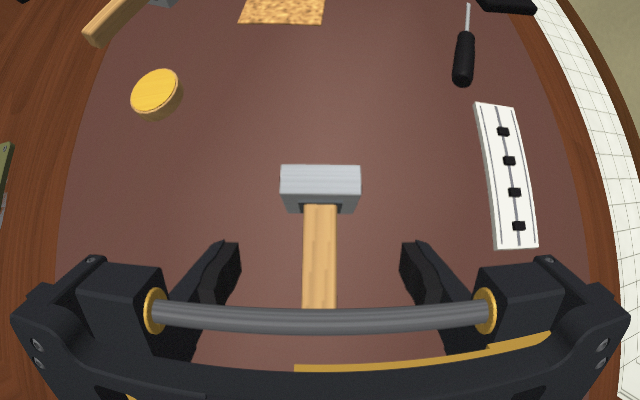

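Wrist view: the handle is centred between the fingers (col 320, rows 205-300), and the foot is at (320,185). I descend and grip.

arm_command(rows=[[[0,0,0],[-1,0,1.42],1],[[0,0,0],[-1,0,1.42],1],[[0,0,0],[-1,0,1.42],1],[[0,0,0],[-1,0,1.42],1],[[0,0,0],[-1,0,1.42],1],[[0,0,0],[0,0,0],0],[[0,0,0],[0,0,0],0],[[0,0,0],[0,0,0],0]], squeeze=45)

```text
t: 2.82
position: [0.5663, -0.0674, 0.02]
eef_rot: [-1.912, -1.849, -0.601]
contact_force: [-0.8, 0.8, -0.2]
grip_width: 0.0702
grasp_force: 0.0
```

arm_command(rows=[[[0,0,0],[0,0,0],0],[[0,0,0],[0,0,0],0],[[0,0,0],[0,0,0],0],[[0,0,0],[0,0,0],0]])

```text
t: 3.15
position: [0.5663, -0.0678, 0.0198]
eef_rot: [-1.912, -1.849, -0.601]
contact_force: [0.1, -0.1, -0.2]
grip_width: 0.0436
grasp_force: 0.0
```

```bash
python3 - <<'E'
from h import *
st(); print("lift"); plan([.565,-.08,.115],down(-2.4,35,-2.4),step=.016)
print("rot total: axis in tool frame", R.from_rotvec(env.get_obs()["eef_rot"]).inv().apply([np.cos(np.radians(-2.4)),np.sin(np.radians(-2.4)),0]))
E
```

```text
t 3.15 tcp [ 0.5663 -0.0678  0.0198] grasp [ 0.5658 -0.0784  0.0352] tool z [ 0.023   0.5687 -0.8222] tool y [ 0.9994 -0.0349  0.0038] q [ 0.6527  1.1369 -0.5551  1.7041 -0.1394  0.5712  0.4373] F [ 0.0837 -0.1122 -0.2175] w 0.043612589130530524 g 0.0
lift
n 5 turn/row [-0.     0.001  0.002] dist [-0.0008 -0.0015  0.0798]
[0.88, -0.01, -1.33] [0.89, -0.01, -1.33] [0.89, -0.01, -1.33] [0.89, -0.01, -1.33] [0.89, -0.01, -1.33] 
rot total: axis in tool frame [-0.0079  1.     -0.0008]
```

arm_command(rows=[[[0,0,0],[0,0,0],0],[[0,0,0],[0,0,0],0],[[0,0,0],[0,0,0],0],[[0,0,0],[0,0,0],0],[[0,0,0],[0,0,0],0]])

```text
t: 3.57
position: [0.5661, -0.0677, 0.0193]
eef_rot: [-1.912, -1.848, -0.601]
contact_force: [0.8, -0.0, 1.4]
grip_width: 0.0261
grasp_force: 44.9
```

arm_command(rows=[[[0,0,0],[0.45,0,-0.67],0],[[0,0,0],[0.89,0,-1.33],0],[[0,0,0],[0.89,0,-1.33],0],[[0,0,0],[0.89,0,-1.33],0],[[0,0,0],[0.89,0,-1.33],0],[[0,0,0],[0.45,0,-0.67],0]])

```text
t: 4.07
position: [0.5661, -0.0692, 0.1011]
eef_rot: [-1.913, -1.85, -0.601]
contact_force: [0.2, 0.6, -3.1]
grip_width: 0.0254
grasp_force: 44.9
```

arm_command(rows=[[[0,-0.05,0],[0,0,0],0],[[0,-0.1,0],[0,0,0],0],[[0,-0.1,0],[0,0,0],0],[[0,-0.1,0],[0,0,0],0],[[0,-0.1,0],[0,0,0],0],[[0,-0.1,0],[0,0,0],0],[[0,-0.1,0],[0,0,0],0],[[0,-0.1,0],[0,0,0],0]])

```text
t: 4.73
position: [0.5655, -0.0683, 0.1003]
eef_rot: [2.182, 2.106, -0.157]
contact_force: [-0.3, 0.7, -4.8]
grip_width: 0.0258
grasp_force: 44.9
```

```bash
python3 - <<'E'
from h import *
st(); p,d=env.read_camera("scene"); cv2.imwrite("pics/s2.png",cv2.resize(p[120:290,200:430,::-1],None,fx=3,fy=3))
E
```

```text
t 4.73 tcp [ 0.5655 -0.0683  0.1003] grasp [ 0.5656 -0.0656  0.1188] tool z [-0.0012 -0.1471 -0.9891] tool y [ 0.9994 -0.0349  0.0039] q [-0.1264  0.8266  0.1392  1.8678  0.1021  0.46   -0.1583] F [-0.259   0.6678 -4.8155] w 0.025767894261714618 g 44.91125509142876
```

View pics/s2.png

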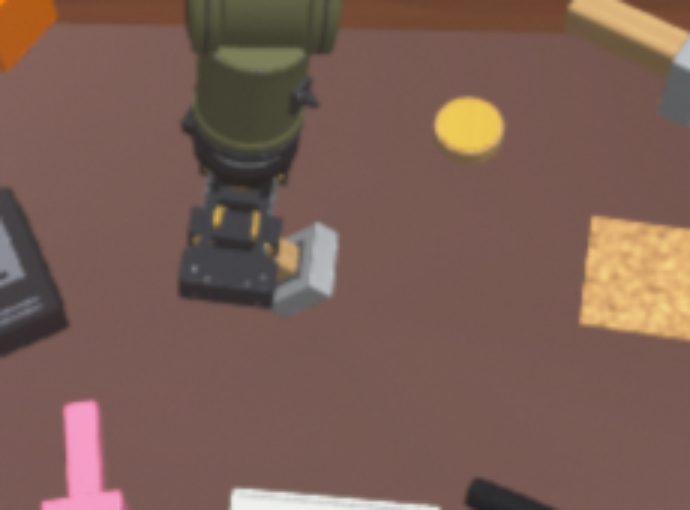

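The tool is held, with the handle rotated about 43° and the foot at (310,270) pointing down-right. I continue rotating.

arm_command(rows=[[[0,-0.1,0],[0,0,0],0],[[0,-0.1,0],[0,0,0],0],[[0,-0.1,0],[0,0,0],0],[[0,-0.1,0],[0,0,0],0],[[0,-0.1,0],[0,0,0],0],[[0,-0.1,0],[0,0,0],0],[[0,-0.1,0],[0,0,0],0],[[0,-0.1,0],[0,0,0],0]])

```text
t: 5.45
position: [0.5656, -0.0672, 0.0975]
eef_rot: [1.687, 1.629, -0.859]
contact_force: [0.3, -1.1, -4.1]
grip_width: 0.0257
grasp_force: 45.0
```

```bash
python3 - <<'E'
from h import *
st(); p,d=env.read_camera("scene"); a=cv2.resize(p[150:270,220:360,::-1],None,fx=3,fy=3)
p,d=env.read_camera("wrist"); np.savez("w3.npz",p=p,d=d); a=cv2.resize(a,(350,300)); b=cv2.resize(p[:,:,::-1],(450,300)); cv2.imwrite("pics/s3.png",np.hstack([a,b]))
E
```

```text
t 5.45 tcp [ 0.5656 -0.0672  0.0975] grasp [ 0.5661 -0.0521  0.1085] tool z [-0.0266 -0.8095 -0.5866] tool y [ 0.9994 -0.034   0.0017] q [-0.7844  1.2399  0.7373  1.765   0.2656  0.6861 -0.6165] F [ 0.2994 -1.0817 -4.1342] w 0.025679756637222235 g 44.96654637157917
```

View pics/s3.png

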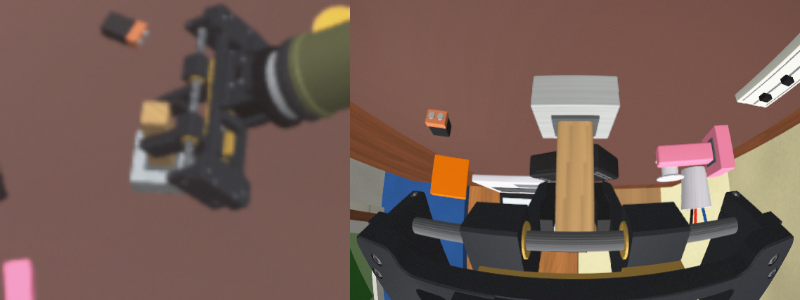

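The scene crop shows the handle end-on over the foot, so the tool hangs about upright. The wrist view has the foot at (575,100) and the instrument behind. I lower it gently to contact.

arm_command(rows=[[[0,0,0],[0.4,0,0.29],0],[[0,0,0],[0.4,0,0.29],0],[[0,0,0],[0.4,0,0.29],0],[[0,0,0],[0.32,0,0.23],0],[[0,0,0],[0,0,0],0]])

```text
t: 5.97
position: [0.5655, -0.0696, 0.0804]
eef_rot: [1.691, 1.627, -0.858]
contact_force: [-0.0, 0.5, -3.2]
grip_width: 0.0257
grasp_force: 45.0
```

arm_command(rows=[[[0,0,0],[0.12,0,0.09],0],[[0,0,0],[0.12,0,0.09],0],[[0,0,0],[0,0,0],0]])

```text
t: 6.22
position: [0.5658, -0.069, 0.0776]
eef_rot: [1.689, 1.627, -0.858]
contact_force: [0.2, -0.1, -3.6]
grip_width: 0.0255
grasp_force: 45.0
```

```bash
python3 - <<'E'
from h import *
st()
E
```

```text
t 6.22 tcp [ 0.5658 -0.069   0.0776] grasp [ 0.5663 -0.0538  0.0886] tool z [-0.0266 -0.8091 -0.587 ] tool y [ 0.9994 -0.0352  0.0032] q [-0.7785  1.273   0.7286  1.759   0.2571  0.665  -0.6323] F [ 0.216  -0.0847 -3.6329] w 0.025530162071675876 g 44.969491828233004
```

arm_command(rows=[[[0,0,0],[0.12,0,0.09],0],[[0,0,0],[0.12,0,0.09],0],[[0,0,0],[0,0,0],0]])

```text
t: 6.47
position: [0.5657, -0.0688, 0.0743]
eef_rot: [1.688, 1.628, -0.859]
contact_force: [0.0, 0.3, -3.8]
grip_width: 0.0257
grasp_force: 45.0
```

arm_command(rows=[[[0,0,0],[0.08,0,0.06],0],[[0,0,0],[0,0,0],0]])

```text
t: 6.63
position: [0.5657, -0.069, 0.0735]
eef_rot: [1.688, 1.628, -0.859]
contact_force: [0.3, 1.2, -3.3]
grip_width: 0.0255
grasp_force: 45.0
```

arm_command(rows=[[[0,0,0],[0.08,0,0.06],0],[[0,0,0],[0,0,0],0]])

```text
t: 6.8
position: [0.5659, -0.0691, 0.0729]
eef_rot: [1.687, 1.627, -0.859]
contact_force: [-0.0, -0.0, -1.6]
grip_width: 0.0256
grasp_force: 45.0
```

arm_command(rows=[[[0,0,0],[0.06,0,0.04],0],[[0,0,0],[0,0,0],0],[[0,0,0],[0,0,0],1],[[0,0,0],[0,0,0],1],[[0,0,0],[0,0,0],1],[[0,0,0],[0,0,0],1],[[0,0,0],[0,0,0],1],[[0,0,0],[0,0,0],1]])

```text
t: 7.47
position: [0.5657, -0.0691, 0.072]
eef_rot: [1.688, 1.627, -0.859]
contact_force: [-0.9, -0.1, 0.6]
grip_width: 0.0635
grasp_force: 0.0
```

arm_command(rows=[[[0,0,0],[0,0,0],1],[[0,0,0],[0,0,0],1],[[0,0,0],[0,0,-1],1],[[0,0,0],[0,0,-2],1],[[0,0,0],[0,0,-3],1],[[0,0,0],[0,0,-3],1],[[0,0,0],[0,0,-3],1],[[0,0,0],[-1,0,-2],1]])

```text
t: 8.13
position: [0.5699, 0.0434, 0.162]
eef_rot: [1.685, 1.634, -0.854]
contact_force: [0.0, -0.2, -0.5]
grip_width: 0.088
grasp_force: 0.0
```

```bash
python3 - <<'E'
from h import *
st(); A=[]
for n,(x,y) in dict(scene=(258,170),top=(320,165)).items():
    p,d=env.read_camera(n); np.savez(f"{n}4.npz",p=p,d=d); A.append(cv2.resize(p[y:y+70,x:x+66,::-1],None,fx=6,fy=6,interpolation=cv2.INTER_CUBIC))
cv2.imwrite("pics/c4.png",np.hstack(A))
E
```

```text
t 8.13 tcp [0.5699 0.0434 0.162 ] grasp [0.5703 0.0585 0.173 ] tool z [-0.0224 -0.8075 -0.5894] tool y [ 0.9996 -0.0297  0.0027] q [-0.9091  1.144   0.7224  1.6212  0.2217  0.9785 -0.5951] F [ 0.0361 -0.1898 -0.494 ] w 0.08797504175755058 g 0.0
```

View pics/c4.png

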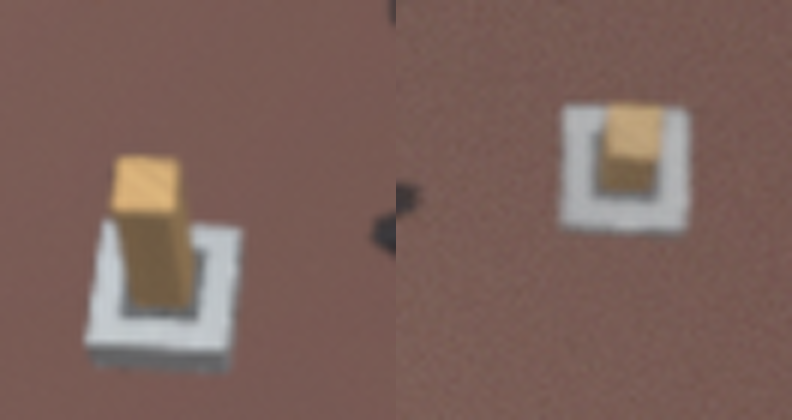

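The press stands upright: foot at scene crop (165,290) and top crop (625,168). I triangulate it for the regrasp.

```bash
python3 - <<'E'
from h import *
for n,a,b in [("handle",[(215,104),(267,107),(262,160),(210,156)],[(178,212),(112,209),(117,156),(182,159)]),
 ("foot",[(166,106),(294,108),(291,230),(164,227)],[(232,352),(88,344),(103,222),(243,230)])]:
    X=tri(src(a,(320,165)),src(b,(258,170))); print(n);print(X,X.mean(0))
    for i in range(4):
        v=(X[(i+1)%4]-X[i])[:2]; print(np.linalg.norm(v),np.degrees(np.arctan2(v[1],v[0]))%90)
E
```

```text
handle
[[ 0.5792 -0.046   0.1087]
 [ 0.5783 -0.0712  0.1084]
 [ 0.5534 -0.07    0.1081]
 [ 0.5547 -0.0449  0.1089]] [ 0.5664 -0.058   0.1085]
0.025165806832711832 87.88106774024767
0.024839995434538124 87.33551497947593
0.02513633119090943 87.10444327870599
0.024499021025291775 87.40225969023777
foot
[[ 0.5974 -0.0272  0.0217]
 [ 0.5965 -0.0892  0.0239]
 [ 0.536  -0.0881  0.0215]
 [ 0.5372 -0.0266  0.0195]] [ 0.5668 -0.0578  0.0217]
0.06196436988352963 89.19702357626325
0.060482020158172674 88.98727925387834
0.06150333876186712 88.951060289925
0.060218068945307554 89.42555817562499
```

```bash
python3 - <<'E'
from h import *
plan([.5665,-.058,.175],down(-2),n=12,turn=.1)
def bp(n,px,z):
    c=env.camera_info(n);T=c["T"];d=T[:3,:3]@np.linalg.inv(c["mtx"])@np.c_[px,np.ones(len(px))].T
    o=T[:3,3:]; return (o+d*(z-o[2])/d[2]).T
for n,px,off in [("top",[(123,124),(245,59),(307,165),(190,238)],(405,171)),("scene",[(290,205),(144,264),(95,141),(244,89)],(160,178))]:
    X=bp(n,src(px,off),.05);print(n,X.mean(0));s=[]
    for i in range(4):
        v=(X[(i+1)%4]-X[i])[:2]; s.append((round(np.linalg.norm(v),4),round(np.degrees(np.arctan2(v[1],v[0]))%90,1)))
    print(s)
E
```

```text
n 12 turn/row [0.001 0.078 0.   ] dist [-0.005  -0.0998 -0.0084]
[-0.43, -0.02, 0.71] [-0.49, -0.02, 0.68] [-0.54, -0.02, 0.64] [-0.59, -0.02, 0.59] [-0.63, -0.01, 0.54] [-0.67, -0.01, 0.49] [-0.71, -0.01, 0.44] [-0.74, -0.01, 0.38] [-0.77, -0.01, 0.32] [-0.79, -0.01, 0.26] [-0.81, -0.01, 0.2] [-0.82, -0.01, 0.13] 
top [ 0.5568 -0.2944  0.05  ]
[(np.float64(0.0676), np.float64(28.9)), (np.float64(0.0586), np.float64(28.4)), (np.float64(0.0671), np.float64(32.5)), (np.float64(0.0629), np.float64(29.0))]
scene [ 0.5577 -0.2945  0.05  ]
[(np.float64(0.0636), np.float64(27.7)), (np.float64(0.0665), np.float64(29.1)), (np.float64(0.0654), np.float64(24.9)), (np.float64(0.0633), np.float64(27.6))]
```

arm_command(rows=[[[0,0.078,0],[-0.43,-0.02,0.71],1],[[0,0.078,0],[-0.49,-0.02,0.68],1],[[0,0.078,0],[-0.54,-0.02,0.64],1],[[0,0.078,0],[-0.59,-0.02,0.59],1],[[0,0.078,0],[-0.63,-0.01,0.54],1],[[0,0.078,0],[-0.67,-0.01,0.49],1],[[0,0.078,0],[-0.71,-0.01,0.44],1],[[0,0.078,0],[-0.74,-0.01,0.38],1]])

```text
t: 8.9
position: [0.5649, -0.0289, 0.1568]
eef_rot: [2.088, 2.014, -0.332]
contact_force: [0.6, -0.3, -0.6]
grip_width: 0.0877
grasp_force: 0.0
```

arm_command(rows=[[[0,0.078,0],[-0.77,-0.01,0.32],1],[[0,0.078,0],[-0.79,-0.01,0.26],1],[[0,0.078,0],[-0.81,-0.01,0.2],1],[[0,0.078,0],[-0.82,-0.01,0.13],1]])

```text
t: 9.23
position: [0.5632, -0.0623, 0.1543]
eef_rot: [2.258, 2.177, -0.003]
contact_force: [0.6, -1.1, -0.2]
grip_width: 0.0881
grasp_force: 0.0
```

```bash
python3 - <<'E'
from h import *
st(); plan([.5665,-.058,.084],down(-2),step=.02)
p,d=env.read_camera("wrist"); np.savez("w5.npz",p=p,d=d); cv2.imwrite("pics/w5.png",p[:,:,::-1])
E
```

```text
t 9.23 tcp [ 0.5632 -0.0623  0.1543] grasp [ 0.5632 -0.0622  0.173 ] tool z [ 0.0022 -0.0052 -1.    ] tool y [ 0.9993 -0.0362  0.0023] q [-0.0172  0.7286  0.073   1.8349 -0.0795  0.5785  0.0676] F [ 0.5518 -1.0836 -0.2447] w 0.08813960935408208 g 0.0
n 5 turn/row [ 0.     0.001 -0.   ] dist [ 0.0033  0.0043 -0.089 ]
[0.1, 0.06, 1.78] [0.09, 0.06, 1.78] [0.09, 0.06, 1.78] [0.09, 0.06, 1.78] [0.09, 0.06, 1.78]
```

View pics/w5.png

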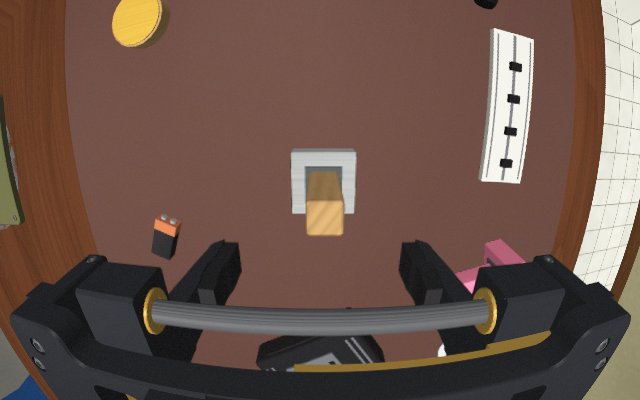

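Wrist view: the press stands at (324,195) with the handle top at (325,218), about 3 mm off centre as planned. I descend and grip.

arm_command(rows=[[[0,0,0],[0.22,0.16,1],1],[[0,0,0],[0.22,0.14,1.9],1],[[0,0,0],[0,0,2],1],[[0,0,0],[0,0,2],1],[[0,0,0],[0,0,2],1],[[0,0,0],[0,0,0],0],[[0,0,0],[0,0,0],0],[[0,0,0],[0,0,0],0]], squeeze=58)

```text
t: 9.95
position: [0.5676, -0.057, 0.0657]
eef_rot: [2.253, 2.178, -0.007]
contact_force: [0.1, -0.0, -0.2]
grip_width: 0.0704
grasp_force: 0.0
```

arm_command(rows=[[[0,0,0],[0,0,0],0],[[0,0,0],[0,0,0],0],[[0,0,0],[0,0,0],0],[[0,0,0],[0,0,0],0],[[0,0,0],[0,0,0],0],[[0,0,0],[0,0,0],0],[[0,0,0],[0,0,0],0]])

```text
t: 10.53
position: [0.5673, -0.0576, 0.0654]
eef_rot: [2.255, 2.177, -0.006]
contact_force: [-1.5, -0.6, 2.9]
grip_width: 0.0255
grasp_force: 58.0
```

```bash
python3 - <<'E'
from h import *
st()
E
```

```text
t 10.53 tcp [ 0.5673 -0.0576  0.0654] grasp [ 0.5673 -0.0574  0.0841] tool z [ 0.0022 -0.0081 -1.    ] tool y [ 0.9994 -0.035   0.0025] q [-0.0162  0.876   0.0548  1.866  -0.0875  0.3994  0.0645] F [-1.504  -0.6216  2.8801] w 0.025534357556736536 g 57.95773928985
```

```bash
cat >> h.py <<'E'
def wz(deg): return R.from_rotvec([0,0,np.radians(deg)])*R.from_rotvec(env.get_obs()["eef_rot"])
E
python3 - <<'E'
from h import *
plan([.557,-.2945,.19],wz(30.5),n=16)
E
```

```text
n 16 turn/row [-0.     0.    -0.033] dist [-0.0102 -0.237   0.1059]
[-1.49, -0.01, -0.65] [-1.49, -0.06, -0.65] [-1.48, -0.11, -0.65] [-1.48, -0.16, -0.65] [-1.47, -0.21, -0.65] [-1.47, -0.26, -0.65] [-1.46, -0.3, -0.65] [-1.45, -0.35, -0.65] [-1.43, -0.4, -0.65] [-1.42, -0.45, -0.65] [-1.4, -0.49, -0.65] [-1.39, -0.54, -0.65] [-1.37, -0.59, -0.65] [-1.35, -0.63, -0.65] [-1.32, -0.67, -0.65] [-1.3, -0.72, -0.65]
```

arm_command(rows=[[[0,0,0],[0,0,-0.7],0],[[0,0,0],[0,0,-1.4],0],[[0,0,0],[0,0,-2],0],[[0,0,0],[0,0,-2],0],[[0,0,0],[0,0,-2],0],[[0,0,0],[0,0,-1.5],0],[[0,0,0],[0,0,-1],0]])

```text
t: 11.12
position: [0.5675, -0.0567, 0.1731]
eef_rot: [2.254, 2.176, -0.004]
contact_force: [-0.6, 0.7, -4.3]
grip_width: 0.0253
grasp_force: 58.0
```

```bash
python3 - <<'E'
from h import *
st();plan([.557,-.2945,.19],wz(30.5),n=14)
E
```

```text
t 11.12 tcp [ 0.5675 -0.0567  0.1731] grasp [ 0.5675 -0.0566  0.1918] tool z [ 0.0041 -0.0082 -1.    ] tool y [ 0.9994 -0.0349  0.0044] q [-0.0346  0.7039  0.0826  1.8118 -0.0775  0.6247  0.0561] F [-0.5848  0.7299 -4.2618] w 0.025312734635368095 g 57.95357944909483
n 14 turn/row [-0.     0.    -0.038] dist [-0.0104 -0.2379 -0.0018]
[-1.7, -0.01, 0.03] [-1.7, -0.08, 0.03] [-1.69, -0.14, 0.03] [-1.69, -0.21, 0.03] [-1.68, -0.27, 0.03] [-1.67, -0.34, 0.02] [-1.65, -0.4, 0.02] [-1.64, -0.46, 0.02] [-1.62, -0.52, 0.02] [-1.6, -0.58, 0.02] [-1.57, -0.65, 0.02] [-1.55, -0.7, 0.02] [-1.52, -0.76, 0.02] [-1.49, -0.82, 0.02]
```

arm_command(rows=[[[0,0,-0.038],[-1.7,-0.01,0.03],0],[[0,0,-0.038],[-1.7,-0.08,0.03],0],[[0,0,-0.038],[-1.69,-0.14,0.03],0],[[0,0,-0.038],[-1.69,-0.21,0.03],0],[[0,0,-0.038],[-1.68,-0.27,0.03],0],[[0,0,-0.038],[-1.67,-0.34,0.02],0],[[0,0,-0.038],[-1.65,-0.4,0.02],0],[[0,0,-0.038],[-1.64,-0.46,0.02],0]])

```text
t: 11.78
position: [0.5606, -0.1933, 0.1699]
eef_rot: [1.898, 2.497, -0.009]
contact_force: [-0.7, 0.4, -3.1]
grip_width: 0.0254
grasp_force: 58.0
```

```bash
python3 - <<'E'
from h import *
def bp(n,px,z):
    c=env.camera_info(n);T=c["T"];d=T[:3,:3]@np.linalg.inv(c["mtx"])@np.c_[px,np.ones(len(px))].T
    o=T[:3,3:]; return (o+d*(z-o[2])/d[2]).T
C={}
for n,(x,y) in dict(top=(405,160),scene=(160,175)).items():
    p=np.load(f"{n}0.npz")["p"]; g=cv2.cvtColor(p,cv2.COLOR_RGB2GRAY)[y:y+75,x:x+70]
    g=cv2.resize(g,None,fx=6,fy=6,interpolation=cv2.INTER_CUBIC)
    t=105 if n=="scene" else 95
    sat=p[y:y+75,x:x+70].max(2).astype(int)-p[y:y+75,x:x+70].min(2); sat=cv2.resize(sat.astype(np.uint8),None,fx=6,fy=6)
    m=((g>t)&(sat<25)).astype(np.uint8)
    cs,_=cv2.findContours(m,cv2.RETR_EXTERNAL,cv2.CHAIN_APPROX_NONE); c=max(cs,key=cv2.contourArea)
    W=bp(n,src(c[:,0].astype(float),(x,y)),.05)[:,:2]
    r=cv2.minAreaRect((W*1000).astype(np.float32)); print(n,r, g[220,220])
E
```

```text
top ((557.0814208984375, -293.7119140625), (66.73434448242188, 66.6677017211914), 28.187938690185547) 134
scene ((557.5097045898438, -294.83953857421875), (65.7716293334961, 65.35594940185547), 28.525489807128906) 127
```

```bash
python3 - <<'E'
from h import *
st(); y=R.from_rotvec(env.get_obs()["eef_rot"]).as_matrix()[:,1]; a=np.degrees(np.arctan2(y[1],y[0])); print(a)
plan([.5573,-.2943,.17],wz(28.4-a),n=8)
E
```

```text
t 11.78 tcp [ 0.5606 -0.1933  0.1699] grasp [ 0.5605 -0.1932  0.1886] tool z [ 0.0009 -0.0078 -1.    ] tool y [ 0.9635  0.2676 -0.0012] q [ 0.2712  0.7306 -0.0362  1.7401  0.0508  0.6691  0.4753] F [-0.6547  0.4362 -3.1235] w 0.02542818561575991 g 57.954570427536964
15.521449856942086
n 8 turn/row [-0.    -0.    -0.028] dist [-0.0032 -0.1011 -0.0186]
[-1.21, -0.38, 0.24] [-1.19, -0.41, 0.24] [-1.18, -0.44, 0.24] [-1.17, -0.48, 0.24] [-1.16, -0.51, 0.24] [-1.14, -0.54, 0.24] [-1.12, -0.57, 0.24] [-1.11, -0.61, 0.24]
```

arm_command(rows=[[[0,0,-0.028],[-1.21,-0.38,0.24],0],[[0,0,-0.028],[-1.19,-0.41,0.24],0],[[0,0,-0.028],[-1.18,-0.44,0.24],0],[[0,0,-0.028],[-1.17,-0.48,0.24],0],[[0,0,-0.028],[-1.16,-0.51,0.24],0],[[0,0,-0.028],[-1.14,-0.54,0.24],0],[[0,0,-0.028],[-1.12,-0.57,0.24],0],[[0,0,0],[-1.11,-0.61,0.24],0]])

```text
t: 12.45
position: [0.5572, -0.2942, 0.1513]
eef_rot: [1.646, 2.67, -0.009]
contact_force: [-0.8, -0.1, -3.1]
grip_width: 0.0255
grasp_force: 58.0
```

arm_command(rows=[[[0,0,0],[0,0,0],0],[[0,0,0],[0,0,0],0]])

```text
t: 12.62
position: [0.5572, -0.2943, 0.1515]
eef_rot: [1.65, 2.667, -0.009]
contact_force: [-0.5, -0.2, -3.4]
grip_width: 0.0255
grasp_force: 58.0
```

```bash
python3 - <<'E'
from h import *
st(); y=R.from_rotvec(env.get_obs()["eef_rot"]).as_matrix()[:,1]; a=np.degrees(np.arctan2(y[1],y[0])); print(a)
plan([.5573,-.2943,.142],wz(28.4-a),n=4)
A=[]
for n,(x,y) in dict(scene=(150,140),top=(400,145)).items():
    p,d=env.read_camera(n); A.append(cv2.resize(p[y:y+100,x:x+80,::-1],None,fx=5,fy=5,interpolation=cv2.INTER_CUBIC))
cv2.imwrite("pics/c6.png",np.hstack(A))
E
```

```text
t 12.62 tcp [ 0.5572 -0.2943  0.1515] grasp [ 0.5572 -0.2942  0.1702] tool z [ 0.0014 -0.0079 -1.    ] tool y [ 0.8949  0.4463 -0.0023] q [ 0.4693  0.7984 -0.1092  1.6349  0.1302  0.7112  0.7571] F [-0.4748 -0.1952 -3.3763] w 0.02545638465849251 g 57.953528319485486
26.505723701396878
n 4 turn/row [-0.    -0.    -0.008] dist [ 0.0001 -0.0001 -0.0282]
[0.0, 0.0, 0.71] [0.0, 0.0, 0.71] [0.0, 0.0, 0.71] [0.0, 0.0, 0.71]
```

View pics/c6.png

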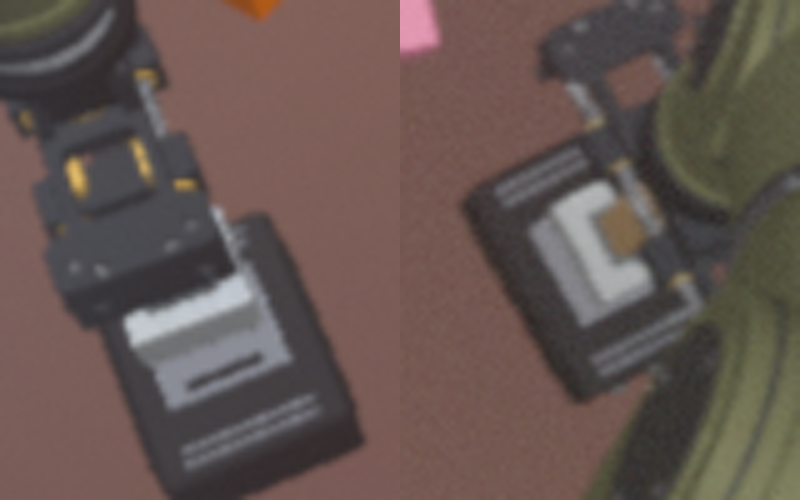

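The foot sits square over the cover, at scene (195,315) and top (600,250). I descend in small steps.

arm_command(rows=[[[0,0,-0.008],[0,0,0.8],0],[[0,0,-0.008],[0,0,0.8],0],[[0,0,-0.008],[0,0,0.8],0],[[0,0,-0.009],[0,0,0.5],0],[[0,0,0],[0,0,0],0],[[0,0,0],[0,0,0],0]])

```text
t: 13.22
position: [0.5578, -0.2937, 0.1223]
eef_rot: [1.602, 2.696, -0.009]
contact_force: [-0.9, 0.4, -2.8]
grip_width: 0.0256
grasp_force: 58.0
```

arm_command(rows=[[[0,0,0],[0,0,0.2],0],[[0,0,0],[0,0,0.2],0],[[0,0,0],[0,0,0.1],0],[[0,0,0],[0,0,0],0]])

```text
t: 13.55
position: [0.558, -0.294, 0.1179]
eef_rot: [1.602, 2.695, -0.009]
contact_force: [0.2, 0.6, -3.4]
grip_width: 0.0256
grasp_force: 58.0
```

```bash
python3 - <<'E'
from h import *
st(); print(env.get_obs()["torque"]); y=R.from_rotvec(env.get_obs()["eef_rot"]).as_matrix()[:,1]; a=np.degrees(np.arctan2(y[1],y[0])); print(a)
E
```

```text
t 13.55 tcp [ 0.558  -0.294   0.1179] grasp [ 0.558  -0.2939  0.1366] tool z [ 0.0025 -0.0082 -1.    ] tool y [ 0.8785  0.4777 -0.0017] q [ 0.4698  0.8454 -0.1117  1.654   0.1501  0.6453  0.7737] F [ 0.2061  0.6417 -3.4108] w 0.025612635213361608 g 57.95335970353335
[-0.0602  0.0091 -0.0382]
28.5362811059571
```

arm_command(rows=[[[0,0,0],[0,-0.06,0],0],[[0,0,0],[0,0,0.1],0],[[0,0,0],[0,0,0.1],0],[[0,0,0],[0,0,0.1],0],[[0,0,0],[0,0,0],0]])

```text
t: 13.97
position: [0.5576, -0.2944, 0.1153]
eef_rot: [1.602, 2.695, -0.009]
contact_force: [-0.4, 0.9, -0.5]
grip_width: 0.0254
grasp_force: 58.0
```

arm_command(rows=[[[0,0,0],[0,0,0.1],0],[[0,0,0],[0,0,0.1],0],[[0,0,0],[0,0,0],0]])

```text
t: 14.22
position: [0.5578, -0.2945, 0.1143]
eef_rot: [1.602, 2.694, -0.009]
contact_force: [-2.0, 2.1, 6.1]
grip_width: 0.0257
grasp_force: 58.0
```

```bash
python3 - <<'E'
from h import *
st(); print(env.get_obs()["torque"])
E
```

```text
t 14.22 tcp [ 0.5578 -0.2945  0.1143] grasp [ 0.5577 -0.2944  0.133 ] tool z [ 0.0033 -0.0087 -1.    ] tool y [ 0.8786  0.4776 -0.0013] q [ 0.47    0.8503 -0.1107  1.6568  0.1515  0.6366  0.7732] F [-1.9996  2.131   6.0995] w 0.025745817120927602 g 57.9504259955138
[ 0.1883  0.6348 -0.0132]
```

arm_command(rows=[[[0,0,0],[0,0,0.12],0],[[0,0,0],[0,0,0.12],0],[[0,0,0],[0,0,0],0]])

```text
t: 14.47
position: [0.5577, -0.2946, 0.112]
eef_rot: [1.602, 2.694, -0.009]
contact_force: [-2.5, 1.0, 6.8]
grip_width: 0.0257
grasp_force: 58.0
```

```bash
python3 - <<'E'
from h import *
st(); print(env.get_obs()["torque"])
E
```

```text
t 14.47 tcp [ 0.5577 -0.2946  0.112 ] grasp [ 0.5576 -0.2944  0.1307] tool z [ 0.0032 -0.0088 -1.    ] tool y [ 0.8786  0.4775 -0.0014] q [ 0.4697  0.8535 -0.11    1.658   0.1522  0.6323  0.7726] F [-2.4833  1.0408  6.8121] w 0.025713569101318147 g 57.95008652843535
[0.2614 0.7251 0.0059]
```

arm_command(rows=[[[0,0,0],[0,0,0.12],0],[[0,0,0],[0,0,0.12],0],[[0,0,0],[0,0,0],0]])

```text
t: 14.72
position: [0.5575, -0.2947, 0.1096]
eef_rot: [1.602, 2.694, -0.01]
contact_force: [-2.9, 1.0, 7.9]
grip_width: 0.0258
grasp_force: 57.9
```

```bash
python3 - <<'E'
from h import *
st(); print(env.get_obs()["torque"])
E
```

```text
t 14.72 tcp [ 0.5575 -0.2947  0.1096] grasp [ 0.5575 -0.2945  0.1283] tool z [ 0.0029 -0.0089 -1.    ] tool y [ 0.8786  0.4775 -0.0017] q [ 0.4694  0.8569 -0.1093  1.6592  0.1529  0.6279  0.772 ] F [-2.9363  1.0089  7.9059] w 0.025788915491379745 g 57.949881604872644
[0.2008 0.7941 0.0091]
```

arm_command(rows=[[[0,0,0],[0,0,0.1],0],[[0,0,0],[0,0,0.1],0],[[0,0,0],[0,0,0],0]])

```text
t: 14.97
position: [0.5575, -0.2949, 0.1092]
eef_rot: [1.603, 2.693, -0.01]
contact_force: [-6.5, 2.7, 18.6]
grip_width: 0.0253
grasp_force: 58.0
```

arm_command(rows=[[[0,0,0],[0,0,0.08],0],[[0,0,0],[0,0,0],0]])

```text
t: 15.13
position: [0.5576, -0.2949, 0.1091]
eef_rot: [1.602, 2.693, -0.01]
contact_force: [-7.5, 1.4, 23.9]
grip_width: 0.0255
grasp_force: 58.0
```

```bash
python3 - <<'E'
from h import *
st(); print(env.get_obs()["torque"])
E
```

```text
t 15.13 tcp [ 0.5576 -0.2949  0.1091] grasp [ 0.5575 -0.2948  0.1278] tool z [ 0.0036 -0.0095 -0.9999] tool y [ 0.8789  0.477  -0.0014] q [ 0.4693  0.8574 -0.1086  1.6598  0.1531  0.6259  0.7715] F [-7.4923  1.4456 23.9483] w 0.025487821019951798 g 57.95574305579066
[0.7512 1.6017 0.0103]
```

arm_command(rows=[[[0,0,0],[0,0,0.1],0],[[0,0,0],[0,0,0.1],0],[[0,0,0],[0,0,0],0]])

```text
t: 15.38
position: [0.5576, -0.2952, 0.1089]
eef_rot: [1.603, 2.692, -0.01]
contact_force: [-11.0, 4.1, 34.4]
grip_width: 0.0253
grasp_force: 58.0
```

arm_command(rows=[[[0,0,0],[0,0,-0.3],0],[[0,0,0],[0,0,-0.5],0],[[0,0,0],[0,0,-1],0],[[0,0,0],[0,0,-2],0],[[0,0,0],[0,0,-2],0],[[0,0,0],[0,0,-2],0],[[0,0,0],[0,0,-1],0]])

```text
t: 15.97
position: [0.5585, -0.2942, 0.1937]
eef_rot: [1.6, 2.692, -0.008]
contact_force: [0.5, 0.5, -4.1]
grip_width: 0.0255
grasp_force: 58.0
```

```bash
python3 - <<'E'
from h import *
st(); y=R.from_rotvec(env.get_obs()["eef_rot"]).as_matrix()[:,1]; a=np.degrees(np.arctan2(y[1],y[0])); print(a)
# pad yaw 82.3 mod 90 -> -7.7
plan([.5319,.2814,.20],wz(-7.7-a),step=.03)
E
```

```text
t 15.97 tcp [ 0.5585 -0.2942  0.1937] grasp [ 0.5584 -0.294   0.2124] tool z [ 0.0058 -0.0094 -0.9999] tool y [0.8785 0.4778 0.0006] q [ 0.4786  0.7437 -0.1274  1.6026  0.13    0.7946  0.7921] F [ 0.5366  0.4575 -4.1141] w 0.025503563987215587 g 57.97582327388227
28.538601896819568
n 20 turn/row [ 0.    -0.     0.032] dist [-0.0267  0.5754 -0.0124]
[2.59, 1.26, 0.03] [2.63, 1.17, 0.03] [2.67, 1.09, 0.03] [2.7, 1.01, 0.03] [2.73, 0.92, 0.03] [2.76, 0.83, 0.03] [2.78, 0.75, 0.03] [2.8, 0.66, 0.03] [2.82, 0.57, 0.03] [2.84, 0.48, 0.03] [2.85, 0.39, 0.03] [2.86, 0.3, 0.03] [2.87, 0.21, 0.03] [2.88, 0.12, 0.03] [2.88, 0.03, 0.03] [2.88, -0.07, 0.03] [2.88, -0.16, 0.03] [2.87, -0.25, 0.03] [2.86, -0.34, 0.03] [2.85, -0.43, 0.03]
```

arm_command(rows=[[[0,0,0.032],[1.6,0.8,0.03],0],[[0,0,0.032],[2.63,1.17,0.03],0],[[0,0,0.032],[2.67,1.09,0.03],0],[[0,0,0.032],[2.7,1.01,0.03],0],[[0,0,0.032],[2.73,0.92,0.03],0],[[0,0,0.032],[2.76,0.83,0.03],0],[[0,0,0.032],[2.78,0.75,0.03],0],[[0,0,0.032],[2.8,0.66,0.03],0]])

```text
t: 16.63
position: [0.5474, -0.073, 0.1868]
eef_rot: [1.935, 2.467, -0.008]
contact_force: [0.8, 0.3, -3.9]
grip_width: 0.0257
grasp_force: 58.0
```

```bash
python3 - <<'E'
from h import *
st()
# cover tilt from depth, before vs after: heights on cover points relative to the instrument face
ex=np.array([.88,.475]);ey=np.array([-.475,.88]);c=np.array([.5573,-.2943])
for n in("top","scene"):
    c_=env.camera_info(n);Ti=np.linalg.inv(c_["T"])
    new=np.mean([env.read_camera(n)[1] for _ in range(3)],axis=0); p=env.read_camera(n)[0]; np.savez(f"{n}7.npz",p=p)
    for tag,d in(("old",np.load(f"{n}0.npz")["d"]),("new",new)):
        v,u=np.mgrid[0:400,0:640]; ray=np.linalg.inv(c_["mtx"])@np.stack([u.ravel(),v.ravel(),np.ones(u.size)])
        W=(c_["T"][:3,:3]@(ray*d.ravel())+c_["T"][:3,3:]).T
        q=W[:,:2]-c; a=q@ex; b=q@ey
        def h(m): return round(float(np.median(W[m&(W[:,2]>.03)&(W[:,2]<.06),2])*1000),2)
        m=abs(b)<.026
        print(n,tag,"cover +x",h(m&(a>.015)&(a<.029)),"mid",h(m&(abs(a)<.01)),"-x",h(m&(a<-.015)&(a>-.029)),"body +x",h(m&(a>.04)&(a<.062)),"body -x",h(m&(a<-.04)&(a>-.062)))
E
```

```text
t 16.63 tcp [ 0.5474 -0.073   0.1868] grasp [ 0.5474 -0.0728  0.2055] tool z [ 0.0021 -0.008  -1.    ] tool y [0.9712 0.2382 0.0002] q [ 0.0519  0.6613 -0.0125  1.8496  0.0264  0.6284  0.2612] F [ 0.808   0.2625 -3.8752] w 0.025694598094828672 g 57.973655574023724
top old cover +x 49.56 mid 49.84 -x 50.3 body +x 40.23 body -x 40.31
top new cover +x 44.05 mid 43.89 -x 44.52 body +x 40.25 body -x 40.3
scene old cover +x 50.99 mid 51.13 -x 51.09 body +x 40.97 body -x 41.18
scene new cover +x 45.07 mid 45.02 -x 45.08 body +x 41.44 body -x 41.27
```

Both cover ends went down about 6 mm and now stand 4 mm above the body, so the cover is home. Next is the pad.

```bash
python3 - <<'E'
from h import *
y=R.from_rotvec(env.get_obs()["eef_rot"]).as_matrix()[:,1]; a=np.degrees(np.arctan2(y[1],y[0]))
plan([.5325,.282,.14],wz(-7.7-a),n=14)
E
```

```text
n 14 turn/row [ 0.    -0.     0.027] dist [-0.0151  0.358  -0.0658]
[2.51, 0.5, 0.45] [2.53, 0.43, 0.45] [2.54, 0.37, 0.45] [2.55, 0.3, 0.45] [2.55, 0.23, 0.45] [2.56, 0.16, 0.45] [2.56, 0.09, 0.45] [2.56, 0.03, 0.45] [2.56, -0.04, 0.45] [2.56, -0.11, 0.45] [2.56, -0.18, 0.45] [2.55, -0.25, 0.45] [2.54, -0.31, 0.45] [2.53, -0.38, 0.45]
```

arm_command(rows=[[[0,0,0.027],[2.51,0.5,0.45],0],[[0,0,0.027],[2.53,0.43,0.45],0],[[0,0,0.027],[2.54,0.37,0.45],0],[[0,0,0.027],[2.55,0.3,0.45],0],[[0,0,0.027],[2.55,0.23,0.45],0],[[0,0,0.027],[2.56,0.16,0.45],0],[[0,0,0.027],[2.56,0.09,0.45],0],[[0,0,0.027],[2.56,0.03,0.45],0]])

```text
t: 17.7
position: [0.5391, 0.1302, 0.1493]
eef_rot: [2.19, 2.241, -0.006]
contact_force: [0.7, 0.0, -3.6]
grip_width: 0.0257
grasp_force: 58.0
```

arm_command(rows=[[[0,0,0.027],[2.56,-0.04,0.45],0],[[0,0,0.027],[2.56,-0.11,0.45],0],[[0,0,0.027],[2.56,-0.18,0.45],0],[[0,0,0.027],[2.55,-0.25,0.45],0],[[0,0,0.027],[2.54,-0.31,0.45],0],[[0,0,0.027],[1.8,-0.38,0.45],0],[[0,0,0],[0,0,0],0],[[0,0,0],[0,0,0],0]])

```text
t: 18.37
position: [0.5315, 0.2767, 0.1208]
eef_rot: [2.36, 2.063, -0.006]
contact_force: [0.6, -0.7, -3.4]
grip_width: 0.0256
grasp_force: 58.0
```

```bash
python3 - <<'E'
from h import *
st(); y=R.from_rotvec(env.get_obs()["eef_rot"]).as_matrix()[:,1]; a=np.degrees(np.arctan2(y[1],y[0]));print(a)
plan([.5325,.282,.094],wz(-7.7-a),n=6)
E
```

```text
t 18.37 tcp [0.5315 0.2767 0.1208] grasp [0.5315 0.2768 0.1395] tool z [ 0.0021 -0.0083 -1.    ] tool y [ 0.991  -0.1337  0.0032] q [-0.6563  0.821   0.1687  1.7537 -0.2088  0.5866 -0.4999] F [ 0.649  -0.7291 -3.427 ] w 0.02562073008121963 g 57.97585406340659
-7.6808305138226896
n 6 turn/row [ 0. -0.  0.] dist [ 0.001   0.0052 -0.0455]
[0.09, 0.0, 0.76] [0.09, 0.0, 0.76] [0.09, 0.0, 0.76] [0.09, 0.0, 0.76] [0.09, 0.0, 0.76] [0.09, 0.0, 0.76]
```

arm_command(rows=[[[0,0,0],[0.09,0,0.76],0],[[0,0,0],[0.09,0,0.76],0],[[0,0,0],[0.09,0,0.76],0],[[0,0,0],[0.09,0,0.76],0],[[0,0,0],[0.09,0,0.76],0],[[0,0,0],[0.09,0,0.66],0],[[0,0,0],[0,0,0.2],0],[[0,0,0],[0,0,0],0]])

```text
t: 19.03
position: [0.532, 0.281, 0.0737]
eef_rot: [2.361, 2.061, -0.008]
contact_force: [-0.8, -0.6, -3.3]
grip_width: 0.0254
grasp_force: 58.0
```

arm_command(rows=[[[0,0,0],[0,0,0.12],0],[[0,0,0],[0,0,0.12],0],[[0,0,0],[0,0,0.1],0],[[0,0,0],[0,0,0],0]])

```text
t: 19.37
position: [0.5325, 0.2812, 0.0713]
eef_rot: [2.361, 2.06, -0.005]
contact_force: [0.1, -0.0, -2.5]
grip_width: 0.0258
grasp_force: 58.0
```

```bash
python3 - <<'E'
from h import *
st()
E
```

```text
t 19.37 tcp [0.5325 0.2812 0.0713] grasp [0.5325 0.2813 0.09  ] tool z [ 0.0028 -0.0081 -1.    ] tool y [ 0.9908 -0.1355  0.0039] q [-0.6488  0.8991  0.1463  1.7637 -0.2239  0.4964 -0.4955] F [ 0.0776 -0.016  -2.4673] w 0.02576714205512077 g 57.975897677242756
```

Two more small steps to contact, then release and retreat straight up.

arm_command(rows=[[[0,0,0],[0,0,0.08],0],[[0,0,0],[0,0,0.08],0],[[0,0,0],[0,0,0],0]])

```text
t: 19.62
position: [0.5324, 0.2811, 0.0696]
eef_rot: [2.361, 2.06, -0.005]
contact_force: [1.3, -0.1, -3.9]
grip_width: 0.0258
grasp_force: 58.0
```

arm_command(rows=[[[0,0,0],[0,0,0.05],0],[[0,0,0],[0,0,0],0]])

```text
t: 19.78
position: [0.5325, 0.2812, 0.0694]
eef_rot: [2.361, 2.06, -0.005]
contact_force: [0.3, 0.1, -1.4]
grip_width: 0.0255
grasp_force: 58.0
```

arm_command(rows=[[[0,0,0],[0,0,0.05],0],[[0,0,0],[0,0,0.05],0],[[0,0,0],[0,0,0],0],[[0,0,0],[0,0,0],0]])

```text
t: 20.12
position: [0.5326, 0.2812, 0.0694]
eef_rot: [2.361, 2.06, -0.004]
contact_force: [-1.8, -0.6, 7.9]
grip_width: 0.0256
grasp_force: 58.0
```

arm_command(rows=[[[0,0,0],[0,0,0],1],[[0,0,0],[0,0,0],1],[[0,0,0],[0,0,0],1],[[0,0,0],[0,0,0],1],[[0,0,0],[0,0,0],1],[[0,0,0],[0,0,0],1],[[0,0,0],[0,0,0],1],[[0,0,0],[0,0,0],1]])

```text
t: 20.78
position: [0.5325, 0.2811, 0.0681]
eef_rot: [2.361, 2.06, -0.005]
contact_force: [1.3, -0.1, -0.4]
grip_width: 0.0768
grasp_force: 0.0
```

arm_command(rows=[[[0,0,0],[0,0,0],1],[[0,0,0],[0,0,-1],1],[[0,0,0],[0,0,-2],1],[[0,0,0],[0,0,-3],1],[[0,0,0],[0,0,-3],1],[[0,0,0],[0,0,-3],1],[[0,0,0],[0,0,-2],1],[[0,0,0],[0,0,0],1]])

```text
t: 21.45
position: [0.5349, 0.2834, 0.2136]
eef_rot: [2.36, 2.058, 0.009]
contact_force: [0.9, 0.1, 0.4]
grip_width: 0.0881
grasp_force: 0.0
```

arm_command(rows=[[[0,0,0],[-3,0,0],1],[[0,0,0],[-3,0,0],1],[[0,0,0],[-3,0,0],1],[[0,0,0],[-3,0,0],1],[[0,0,0],[-3,0,0],1],[[0,0,0],[-3,0,0],1],[[0,0,0],[0,0,0],1],[[0,0,0],[0,0,0],1]])

```text
t: 22.12
position: [0.5073, 0.1018, 0.2096]
eef_rot: [2.365, 2.055, -0.007]
contact_force: [-0.2, 1.4, 0.3]
grip_width: 0.0882
grasp_force: 0.0
```

```bash
python3 - <<'E'
from h import *
st(); A=[]
for n,(x,y) in dict(scene=(376,155),top=(210,165)).items():
    p,d=env.read_camera(n); A.append(cv2.resize(p[y:y+85,x:x+66,::-1],None,fx=6,fy=6,interpolation=cv2.INTER_CUBIC))
cv2.imwrite("pics/c8.png",np.hstack(A))
E
```

```text
t 22.12 tcp [0.5073 0.1018 0.2096] grasp [0.5073 0.102  0.2283] tool z [ 0.002 -0.009 -1.   ] tool y [ 0.9902 -0.1395  0.0032] q [-0.403   0.5983  0.1767  1.9316 -0.1543  0.6249 -0.271 ] F [-0.1696  1.3539  0.2553] w 0.08818551280965911 g 0.0
```

View pics/c8.png

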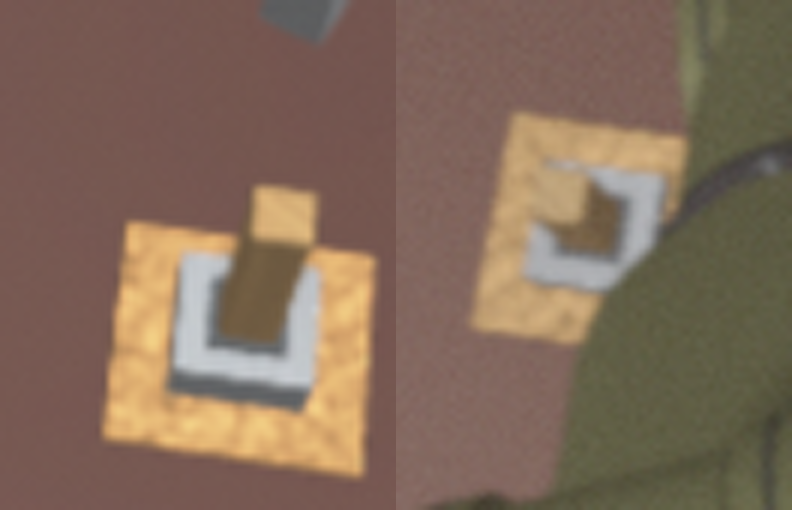

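The press stands upright and square in the middle of the pad (scene crop (245,330)), and the robot is clear of everything. I hand the job in.

```bash
python3 -c "
from rig import env
print(env.job_done())"
```

```text
the job is handed in; nothing more can be done
None
```

I stood the press up and let go, took it again from above, pressed the cover home at both ends (each about 6 mm down by camera depth), left the press standing in the middle of the cork pad, and handed the job in at about 22 s; no verdict came back.

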